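Tighten the lens carrier's T-handle clamp screw

TASK

On the optical table, tighten the clamp screw of the carrier that holds the glass lens (the fat metal ring on a post): turn its T-handle clockwise, seen from above, through about one full turn until it is fully home against its stop. The lens and its post stand close to the handle, so it is best turned in half turns on the side away from the lens, by one end of the bar and then by the other; let go at the end. Do not turn the T-handle of the other carrier, the one with the thin black crosshair ring.

Things in the scene. Friction and masses are not known exactly. Their poses are not given: they have to be found in the camera images.
- lens_screw (a joint): Angle of the lens carrier's T-handle clamp screw, rad: 0 is loose; it grows as the handle turns clockwise seen from above and stops hard at 6.28 (one full turn, tight). It starts between 0 and 1.2 and stays where it is left. Turning takes about 0.12 to 0.2 N m (3 to 5 N at 40 mm from the axis); the handle stays at its height as it turns.
- lens_bar (a point): Centre of the lens carrier's T-handle: on the vertical screw axis, at mid-height of the bar, 75 mm above the table. Level round steel bar 10 mm thick with 14 mm ball ends centred 55 mm either side of the axis; hub 22 mm in diameter, 24 mm high. z is up, y runs along the bar; it turns with the handle.
- lens_carrier: Fixed carrier of the glass lens (fat metal ring, 80 mm across, 12 mm thick, centre 185 mm up). Origin on the table under the screw axis; x points from screw to lens post (100 mm away, up to 24 mm thick), z up. Grey foot 190 x 70 x 16 mm, x from -60 to +130 mm; boss under the handle to 30 mm height. The bar lies along this y at joint values 0, 3.14 and 6.28.
- target_bar_end (a point): Centre of one ball end of the T-handle on the other carrier, which looks the same but holds a thin black double ring with a crosshair: 55 mm from that screw's axis, 75 mm above the table. That handle must not be turned.
Not all that is in view belongs to the job. Leave any blue, orange or yellow look-alike of the lens_carrier alone.

How it is judged:
On the way:
1. the lens carrier's T-handle has been turned past the half-way point of its full turn (value of joint lens_screw above 3.3 rad), for 0.1 s.
At the end, for the whole second after the job is handed in: The lens carrier's screw is turned clockwise to within 15 degrees of its stop (joint above 6.02 rad) and at rest, and the end of the other carrier's T-handle is within 15 mm of where it started (value of joint lens_screw above 6.02 rad and velocity of joint lens_screw below 0.1 rad/s and distance of target_bar_end from where it was at the start of the episode below 0.015 m); the robot touches nothing.
It fails at once if the other carrier's T-handle is turned (its bar end moves more than 15 mm) (distance of target_bar_end from where it was at the start of the episode above 0.015 m).
It also fails if it takes over 64 s, if anything falls off the work surface, if the arm or the gripper's body presses on something with over 40 N, if the wrist force passes 120 N, or if a joint passes its speed limit or range.

ROBOT

A 6-joint arm with a two-finger parallel gripper is mounted at the origin on the work surface. World frame = base frame: x ahead of the robot, y to its left, z up, the work surface at z = 0. Lengths are in m, angles in rad, forces in N, time in s.
With the tool pointing down it reaches from about 0.3 to 0.875 m from the base axis. Payload 6.4 kg.
Tool frame: the origin (TCP) lies midway between the tips of the shut fingers; the grasp point (between the pads) lies 19 mm behind it; y points along the fingers, x is the direction in which the jaws open and shut, and the axes are right-handed (so a half turn about y gives the same grasp; the last joint's range is limited). The gripper opens to 85 mm and grips with 20 to 120 N. Pads are 22 mm wide; open, the fingers measure 114 mm over their backs; the gripper's body (76 mm by 85 mm) begins 54 mm behind the grasp point. The pads swing forward as they close: fully open they stand 13 mm farther back than shut.
Start: joints at [-1.463, 0.181, 1.607, -0, 1.354, -0.206], TCP at [0.178, -0.547, 0.231] pointing down, gripper open.
Joint ranges: [-2.99, 2.99], [-0.89, 2.07], [0.3, 2.58], [-1.14, 4.28], [0, 2.63], [-3.12, 3.12]. Speed limits (rad/s): [2.57, 2.57, 3.01, 3.14, 3.14, 3.14].

INTERFACE

Orientations are given as a unit quaternion [w, x, y, z].
In Python, from bench import ctrl gives the robot as it stands.
- The arm moves only by the tool step_arm, never from a script. Its argument "commands" is a list of rows, each a list of 7 numbers: the turn, a rotation vector about the tool's x, y, z in units of 6 degrees (1.0 is 6 degrees), then the shift along the tool's x, y, z in units of 30 mm (1.0 is 30 mm), then the opening, from 0 (shut) to 1 (fully open). A call has 1 to 10 rows; each row shifts and turns the commanded pose from where the row before left it, along the tool's axes as they then stand; what a row does not reach is not made up. A row lasts 1/10 s, in which the tool goes at most 50 mm and 8.59 degrees, less where a joint would pass 70% of its speed; a pose out of reach is approached as far as the arm can. A call with a number of a shift or a turn outside -1 to 1 is refused whole. A call with a gripper value outside its range is refused whole. The fingers move at their own pace and stop on an object; the grip force is fixed at half the most. Time passes only in rows, so rows that do not move let the fingers close. It gives the time, the measured TCP pose, the force and the opening at its end, in the units of the state.
- ctrl.get_obs(): the state, without advancing time (a new reading comes with each control period).
- ctrl.camera(name): name is "scene" or "top"; returns (picture, depth): 400x640x3 uint8, blue, green, red; 400x640 float32, m along the optical axis (not along the pixel's ray), 0 where there is no reading.
- ctrl.get_calibration(name): a dict with "intrinsics" (3x3 intrinsics, pixels), "D" ([k1, k2, p1, p2, k3] as OpenCV has them; the pictures are not rectified), "R" (3x3) and "t" (3): a world point X has camera coordinates R X + t. Camera axes: x right, y down, z forward; pixel columns grow to the right and rows downward; lengths in m; the calibration is good to about 2 mm. A picture is of the moment at which its call begins. get_calibration takes no time and is no camera call.
- ctrl.hand_in(): hands the job in, once; it reports no verdict.
Trained networks look in the newest picture that a camera, given by its name, has taken for a name from the list of things; names that differ only in an ending like _2 or _b are one class to them, and where a whole thing is asked for, a point or a joint stands for the part that bears it (a point fixed in the world has none). Each returns a list of dicts, best first, with "p" (0 to 1); they miss things now and then, are a little off and sometimes report something else, mostly with a low value. They report only what shows in the picture. A call takes as long as a camera call. They do not tell look-alikes from the thing itself.
- ctrl.boxes_of(thing, camera): "point" ([x, y, z] in m, in the coordinates of the camera as it stood for that picture, good to about 4 mm: the middle of the surface that is visible of it).
- ctrl.silhouettes(thing, camera): "pixels" (400x640 bool, what is visible of it).
The state is a dict: "time_s": time; "q": joint angles; "dq": joint speeds; "joint_efforts": joint torques, N m; "eef_pos": TCP position; "eef_rot": TCP orientation; "wrist_force": force on the tool from outside, world axes, zero at the start; "torque": the same for the moment, N m; "opening": opening from 0.0 (shut) to 1.0 (fully open).
Only numpy, scipy, OpenCV 4.12 (cv2) and the standard library are available. Lean on these libraries where they do the work, as an engineer would, in place of code of your own. Each camera call takes 0.05 s, during which the arm holds its last target.

## Working session

There is one attempt and no reset: what is moved stays moved. The work goes in short steps, Python scripts to look and compute and a tool call to move; the robot and the scene stay as the last step left them, time stands still between calls to the robot, and variables do not carry over. Pictures are saved under pics/ and viewed, and the job is handed in when it is done.

Besides the shell and the picture viewer there is one more tool, called as name(argument=value, ...), one argument or row to a line, values as JSON. step_arm: Moves the arm, as the interface text tells. Its arguments: {"type":"object","properties":{"commands":{"type":"array"}},"required":["commands"]}

```bash
mkdir -p pics; ls; cat > h.py <<'E'
import numpy as np, cv2
from bench import ctrl
E
python3 - <<'E'
from h import *
o=ctrl.get_obs();print({k:np.round(v,3) for k,v in o.items()})
for n in("scene","top"):
    im,d=ctrl.camera(n);cv2.imwrite(f"pics/{n}0.png",im);np.save(f"{n}0.npy",d)
    c=ctrl.get_calibration(n);print(n,c)
    for t in("lens_bar","lens_carrier","target_bar_end"):
        for b in ctrl.boxes_of(t,n):
            p=np.array(b["point"]);w=c["R"].T@(p-c["t"])if 1 else 0
            px=cv2.projectPoints(p.reshape(1,3),np.zeros(3),np.zeros(3),c["intrinsics"],np.array(c["D"]))[0].ravel()
            print(n,t,round(b["p"],2),w.round(3),px.round())
E
```

```text
pics
{'time_s': np.float64(0.0), 'q': array([-1.463,  0.182,  1.608,  0.   ,  1.354, -0.206]), 'dq': array([ 0.001,  0.003, -0.002,  0.   , -0.002,  0.   ]), 'joint_efforts': array([-0.0000e+00, -4.4487e+01, -3.5133e+01, -0.0000e+00,  9.0000e-03,
        0.0000e+00]), 'eef_pos': array([ 0.177, -0.546,  0.23 ]), 'eef_rot': array([ 0.572, -0.572,  0.416, -0.415]), 'wrist_force': array([ 0.375,  0.098, -0.383]), 'torque': array([-0.001, -0.003,  0.016]), 'opening': np.float64(1.001)}
scene {'intrinsics': array([[386.29478647,   0.        , 316.55924903],
       [  0.        , 386.29478647, 206.25960023],
       [  0.        ,   0.        ,   1.        ]]), 'D': array([-0.02622424,  0.        ,  0.        ,  0.        ,  0.        ]), 'R': array([[ 0.26627449,  0.96374376, -0.01720086],
       [ 0.686673  , -0.20218507, -0.69828461],
       [-0.67644519,  0.17412401, -0.71561354]]), 't': array([-0.29087631, -0.23699991,  1.40753602])}
scene lens_bar 0.64 [0.431 0.609 0.081] [452. 166.]
scene lens_bar 0.63 [0.5   0.211 0.074] [333. 211.]
scene lens_bar 0.57 [0.676 0.388 0.078] [421. 244.]
[... 671 characters left out ...]
, -0.99991629, -0.01033949],
       [-0.99871095, -0.00725   , -0.05023829],
       [ 0.05015912,  0.01071696, -0.99868374]]), 't': array([0.18070015, 0.46947931, 1.32700657])}
top lens_bar 0.69 [0.492 0.233 0.078] [294. 183.]
top lens_bar 0.69 [0.269 0.299 0.081] [266. 274.]
top lens_bar 0.66 [0.584 0.057 0.082] [365. 147.]
top lens_bar 0.56 [0.421 0.609 0.075] [146. 211.]
top lens_bar 0.54 [0.669 0.393 0.081] [231. 113.]
top lens_carrier 0.95 [0.723 0.398 0.014] [234.  99.]
top lens_carrier 0.91 [0.302 0.299 0.017] [269. 258.]
top lens_carrier 0.84 [0.471 0.607 0.014] [154. 192.]
top lens_carrier 0.8 [0.626 0.054 0.015] [363. 135.]
top target_bar_end 0.66 [ 0.54  -0.198  0.084] [466. 166.]
```

View pics/scene0.png

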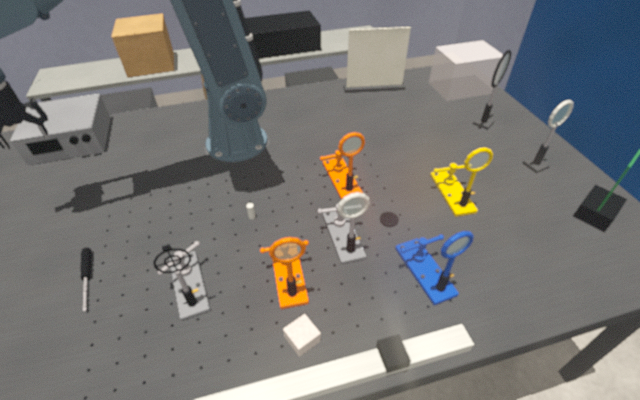

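View pics/top0.png

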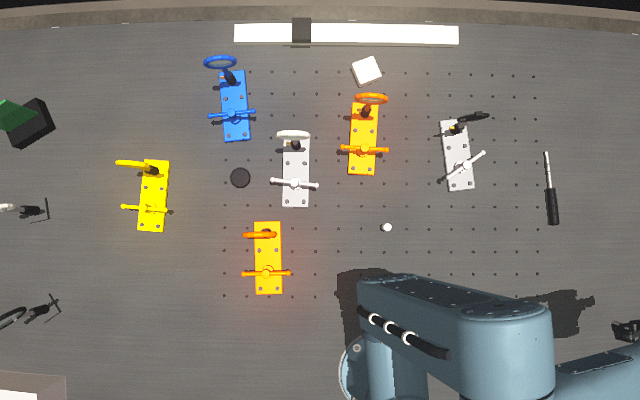

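Candidates: the grey carrier with the metal ring (top 295,170; scene 345,235), two orange ones (top 363,150 and 267,258), a blue one (233,105), a yellow one (153,195), and a grey one with the black crosshair ring (457,155). The grey carrier with the fat metal ring fits the description. I'll confirm it in a crop and measure it.

```bash
cat >> h.py <<'E'
def world(n,u,v,z=None,d=None):
    c=ctrl.get_calibration(n)
    q=cv2.undistortPoints(np.array([[u,v]],float).reshape(-1,1,2),c["intrinsics"],np.array(c["D"])).ravel()
    r=c["R"].T@np.array([q[0],q[1],1]);o=-c["R"].T@c["t"]
    return o+r*((z-o[2])/r[2] if d is None else d)
def cloud(n,d,u0,u1,v0,v1):
    c=ctrl.get_calibration(n)
    V,U=np.mgrid[v0:v1,u0:u1]
    q=cv2.undistortPoints(np.stack([U.ravel(),V.ravel()],1).astype(float).reshape(-1,1,2),c["intrinsics"],np.array(c["D"])).reshape(-1,2)
    D=d[v0:v1,u0:u1].ravel();P=np.c_[q*D[:,None],D]
    return ((P-c["t"])@c["R"])[D>0],np.c_[U.ravel(),V.ravel()][D>0]
def proj(n,X):
    c=ctrl.get_calibration(n)
    return cv2.projectPoints(np.array(X,float).reshape(-1,1,3),cv2.Rodrigues(c["R"])[0],c["t"],c["intrinsics"],np.array(c["D"]))[0].reshape(-1,2)
E
python3 - <<'E'
from h import *
a=cv2.imread("pics/top0.png")[110:220,250:350];b=cv2.imread("pics/scene0.png")[180:270,300:400]
cv2.imwrite("pics/crop.png",np.hstack([cv2.resize(a,(400,440),interpolation=2),cv2.resize(b,(400,440),interpolation=2)]))
for n,(u0,u1,v0,v1) in dict(top=(262,328,165,202),scene=(310,362,190,240)).items():
    d=np.load(n+"0.npy");P,uv=cloud(n,d,u0,u1,v0,v1)
    m=(P[:,2]>.066)&(P[:,2]<.10)&(abs(P[:,0]-.49)<.07)&(P[:,0]<.53)
    Q=P[m];print(n,m.sum(),Q.mean(0).round(4))
    c,ang=None,None
    C=Q[:,:2]-Q[:,:2].mean(0);w,e=np.linalg.eigh(C.T@C);ax=e[:,1]*np.sign(e[1,1])
    s=C@ax;print("axis",ax.round(3),np.degrees(np.arctan2(ax[1],ax[0])),"ext",s.min(),s.max(),"mid",(Q[:,:2].mean(0)+ax*(s.min()+s.max())/2).round(4),"zq",np.percentile(Q[:,2],[5,50,95]))
# foot
P,uv=cloud("top",np.load("top0.npy"),270,325,120,220)
im=cv2.imread("pics/top0.png");br=im[uv[:,1],uv[:,0]].astype(int)
m=(P[:,2]>.008)&(P[:,2]<.024)&(br.min(1)>110)
Q=P[m][:,:2].astype(np.float32);r=cv2.minAreaRect(Q);print("foot",r,m.sum())
# ring/post
m=(P[:,2]>.12);print("ring",P[m].mean(0),P[m].min(0),P[m].max(0))
E
```

```text
top 233 [0.4964 0.2314 0.0806]
axis [0.123 0.992] 82.92122502694562 ext -0.05946232279442769 0.06155292437481274 mid [0.4965 0.2324] zq [0.07386163 0.07996223 0.08861372]
scene 87 [0.496  0.1988 0.0766]
axis [0.093 0.996] 84.6623788812894 ext -0.02829222316168309 0.029078717273778962 mid [0.4961 0.1992] zq [0.07061181 0.07623624 0.0849034 ]
foot ((0.5367830991744995, 0.2283458113670349), (0.2542050778865814, 0.12071306258440018), 0.7282487154006958) 1429
ring [0.5951108  0.23063827 0.1963735 ] [0.59024446 0.19155389 0.12610484] [0.60280248 0.26965171 0.2280521 ]
```

View pics/crop.png

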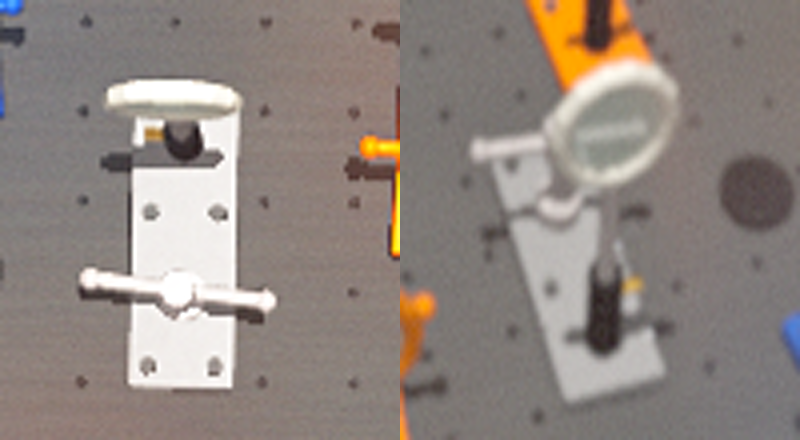

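Confirmed: the crop shows the fat metal lens ring on the grey carrier. The hub is at crop (180,290), and the bar is almost square to the foot with its left end slightly forward. That puts the joint at about 0.1 rad, with the axis near (0.4965, 0.232). Next I'll refine the foot yaw and check the tool axes and arm height.

```bash
python3 - <<'E'
from h import *
from scipy.spatial.transform import Rotation as R
o=ctrl.get_obs();q=o["eef_rot"];M=R.from_quat(q[[1,2,3,0]]).as_matrix()
print("tool axes cols\n",M.round(3))
# foot left/right edges in top picture, z=.016 ; hub
im=cv2.imread("pics/top0.png")
g=im.min(2).astype(float)
for side,(a,b) in dict(left=(276,290),right=(303,316)).items():
    pts=[]
    for v in list(range(155,174))+list(range(194,204)):
        r=g[v,a:b];dd=np.diff(r);i=np.argmax(dd if side=="left" else -dd)
        pts.append(world("top",a+i+.5,v,.016)[:2])
    pts=np.array(pts);f=np.polyfit(pts[:,0],pts[:,1],1);print(side,f,"y at .4965:",np.polyval(f,.4965),"res",np.std(pts[:,1]-np.polyval(f,pts[:,0])), "yaw deg",np.degrees(np.arctan(f[0])))
print("model px top", proj("top",[[.4965,.2324,.087],[.4965-.0068,.2324-.055,.075],[.4965+.0068,.2324+.055,.075]]).round(1),"scene",proj("scene",[[.4965,.2324,.087],[.4965-.0068,.2324-.055,.075]]).round(1))
# arm height
d=np.load("top0.npy")
for u,v in[(400,300),(450,310),(500,320),(530,330),(580,360),(620,360),(630,330)]:
    print(u,v,world("top",u,v,d=d[v,u]).round(3))
for u,v in[(180,20),(20,110),(8,80),(40,20),(0,30)]:
    d2=np.load("scene0.npy");print("sc",u,v,world("scene",u,v,d=d2[v,u]).round(3))
P,uv=cloud("top",np.load("top0.npy"),235,300,215,300);m=P[:,2]>.12;print("orange ring",P[m].min(0),P[m].max(0))
E
```

```text
tool axes cols
 [[ 0.309  0.     0.951]
 [-0.951  0.     0.309]
 [-0.    -1.     0.   ]]
left [0.04282479 0.24270865] y at .4965: 0.26397116252000763 res 0.004428144755083966 yaw deg 2.4521815583885465
right [-0.00877333  0.20283335] y at .4965: 0.1984773911295596 res 0.0007253472877314352 yaw deg -0.5026619539707106
model px top [[293.8 181.6]
 [316.1 184.8]
 [272.1 179.1]] scene [[340.  204.9]
 [319.9 210.3]]
400 300 [0.281 0.045 0.569]
450 310 [0.288 0.003 0.704]
500 320 [ 0.293 -0.03   0.796]
530 330 [ 0.282 -0.063  0.801]
580 360 [ 0.202 -0.205  0.65 ]
620 360 [ 0.206 -0.253  0.679]
630 330 [ 0.172 -0.486  0.343]
sc 180 20 [ 0.295 -0.071  0.537]
sc 20 110 [ 0.182 -0.516  0.336]
sc 8 80 [-1.749 -1.439 -0.391]
sc 40 20 [-1.717 -1.049 -0.028]
sc 0 30 [ 0.228 -0.44   0.541]
orange ring [0.36257963 0.26627201 0.15079327] [0.37677333 0.34350906 0.22769863]
```

step_arm(
  commands=[
    [0, 0, 0, -0.5, 0, 0.43, 0.4],
    [0, 0, 0, -1, 0, 0.87, 0.4],
    [0, 0, 0, -1, 0, 0.87, 0.4],
    [0, 0, 0, -1, 0, 0.87, 0.4],
    [0, 0, 0, -1, 0, 0.87, 0.4],
    [0, 0, 0, -1, 0, 0.87, 0.4],
    [0, 0, 0, -1, 0, 0.87, 0.4],
    [0, 0, 0, -1, 0, 0.87, 0.4],
    [0, 0, 0, -1, 0, 0.87, 0.4],
    [0, 0, 0, -1, 0, 0.87, 0.4],
  ],
)

```text
time_s: 1.4
eef_pos: [0.3256, -0.198, 0.2316]
eef_rot: [-0.572, 0.572, -0.415, 0.416]
wrist_force: [0.4, -1.1, 0.0]
opening: 0.4
```

step_arm(
  commands=[
    [0, 0, 0, -1, 0, 0.87, 0.4],
    [0, 0, 0, -1, 0, 0.87, 0.4],
    [0, 0, 0, -1, 0, 0.87, 0.4],
    [0, 0, 0, -1, 0, 0.87, 0.4],
    [0, 0, 0, -1, 0, 0.87, 0.4],
    [0, 0, 0, -1, 0, 0.87, 0.4],
    [0, 0, 0, -1, 0, 0.87, 0.4],
    [0, 0, 0, -1, 0, 0.87, 0.4],
    [0, 0, 0, -1, 0, 0.87, 0.4],
    [0, 0, 0, -0.5, 0, 0.43, 0.4],
  ],
)

```text
time_s: 2.4
eef_pos: [0.4736, 0.151, 0.2314]
eef_rot: [0.573, -0.572, 0.415, -0.415]
wrist_force: [-0.4, -0.0, 0.6]
opening: 0.398
```

step_arm(
  commands=[
    [0, -1, 0, 0, 0, 0, 0.4],
    [0, -1, 0, 0, 0, 0, 0.4],
    [0, -1, 0, 0, 0, 0, 0.4],
    [0, -1, 0, 0, 0, 0, 0.4],
    [0, -1, 0, 0, 0, 0, 0.4],
    [0, -1, 0, 0, 0, 0, 0.4],
    [0, -1, 0, 0, 0, 0, 0.4],
    [0, -1, 0, 0, 0, 0, 0.4],
    [0, -1, 0, 0, 0, 0, 0.4],
    [0, -1, 0, 0, 0, 0, 0.4],
  ],
)

```text
time_s: 3.4
eef_pos: [0.473, 0.1482, 0.2314]
eef_rot: [0.703, -0.703, 0.072, -0.073]
wrist_force: [1.1, 0.2, 0.6]
opening: 0.4
```

step_arm(
  commands=[
    [0, -1, 0, 0, 0, 0, 0.4],
    [0, -1, 0, 0, 0, 0, 0.4],
    [0, -1, 0, 0, 0, 0, 0.4],
    [0, -1, 0, 0, 0, 0, 0.4],
    [0, -1, 0, 0, 0, 0, 0.4],
    [0, -1, 0, 0, 0, 0, 0.4],
    [0, -1, 0, 0, 0, 0, 0.4],
    [0, -1, 0, 0, 0, 0, 0.4],
    [0, -1, 0, 0, 0, 0, 0.4],
    [0, -1, 0, 0, 0, 0, 0.4],
  ],
)

```text
time_s: 4.4
eef_pos: [0.473, 0.1482, 0.2314]
eef_rot: [-0.645, 0.645, 0.289, -0.289]
wrist_force: [0.5, 0.2, 0.3]
opening: 0.4
```

step_arm(
  commands=[
    [0, -1, 0, 0, 0, 0, 0.4],
    [0, -1, 0, 0, 0, 0, 0.4],
    [0, -1, 0, 0, 0, 0, 0.4],
    [0, -1, 0, 0, 0, 0, 0.4],
    [0, -1, 0, 0, 0, 0, 0.4],
    [0, -1, 0, 0, 0, 0, 0.4],
    [0, -1, 0, 0, 0, 0, 0.4],
    [0, -1, 0, 0, 0, 0, 0.4],
    [0, -1, 0, 0, 0, 0, 0.4],
    [0, -1, 0, 0, 0, 0, 0.4],
  ],
)

```text
time_s: 5.4
eef_pos: [0.473, 0.1482, 0.2314]
eef_rot: [-0.414, 0.415, 0.573, -0.573]
wrist_force: [0.1, 0.2, 1.2]
opening: 0.405
```

step_arm(
  commands=[
    [0, -1, 0, 0, 0, 0, 0.4],
    [0, -1, 0, 0, 0, 0, 0.4],
    [0, -1, 0, 0, 0, 0, 0.4],
    [0, -1, 0, 0, 0, 0, 0.4],
    [0, -1, 0, 0, 0, 0, 0.4],
    [0, -1, 0, 0, 0, 0, 0.4],
    [0, -1, 0, 0, 0, 0, 0.4],
    [0, -1, 0, 0, 0, 0, 0.4],
    [0, -1, 0, 0, 0, 0, 0.4],
    [0, -1, 0, 0, 0, 0, 0.4],
  ],
)

```text
time_s: 6.4
eef_pos: [0.473, 0.1482, 0.2314]
eef_rot: [-0.072, 0.073, 0.703, -0.703]
wrist_force: [-0.6, -0.4, -0.4]
opening: 0.399
```

step_arm(
  commands=[
    [0, -1, 0, 0, 0, 0, 0.4],
    [0, -1, 0, 0, 0, 0, 0.4],
    [0, -1, 0, 0, 0, 0, 0.4],
    [0, 0, 0, 0, 0, 0, 0.4],
  ],
)

```text
time_s: 6.8
eef_pos: [0.4713, 0.1635, 0.2311]
eef_rot: [-0.031, 0.03, -0.701, 0.712]
wrist_force: [-0.4, -0.9, 0.2]
opening: 0.4
```

```bash
cat >> h.py <<'E'
from scipy.spatial.transform import Rotation as R
AX=np.array([.4962,.2318])
def pose():
    o=ctrl.get_obs();q=o["eef_rot"];M=R.from_quat(q[[1,2,3,0]]).as_matrix()
    return o,o["eef_pos"],M,np.degrees(np.arctan2(M[1,0],M[0,0]))
E
python3 - <<'E'
from h import *
o,p,M,a=pose();print(p,a,o["q"].round(3),M.round(3))
t=np.array([.4962-.042*.123,.2318-.042*.992,.058])
print("tool delta units",(M.T@(t-p)/.03).round(2))
im,d=ctrl.camera("top");cv2.imwrite("pics/top1.png",im[80:280,180:480][:, :, :].repeat(2,0).repeat(2,1))
im,d=ctrl.camera("scene");cv2.imwrite("pics/sc1.png",im[100:300,220:460].repeat(3,0).repeat(3,1)[:600])
E
```

```text
[0.47125713 0.16347836 0.23108538] -175.08260742275016 [ 0.106  0.011  1.792 -0.017  1.338 -3.117] [[-0.996  0.002  0.086]
 [-0.086 -0.017 -0.996]
 [-0.001 -1.     0.017]]
tool delta units [-0.73  5.76 -0.92]
```

View pics/sc1.png

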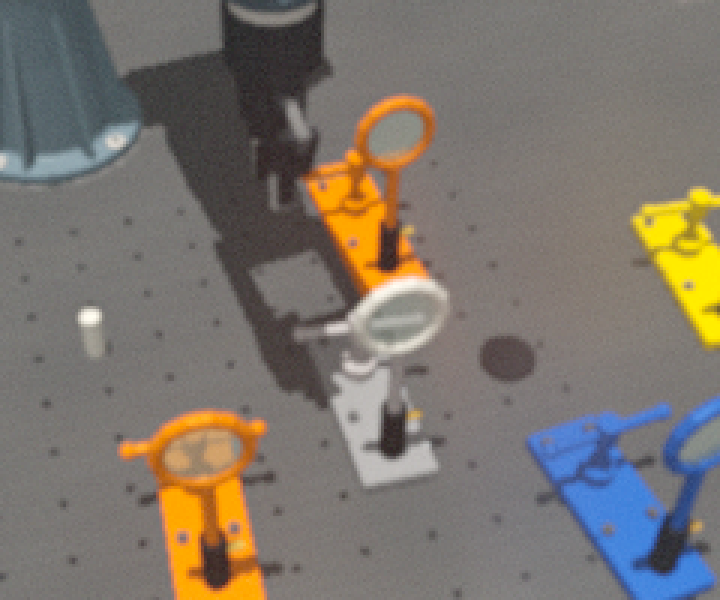

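The picture shows the gripper short of the handle, at (285,190) in this crop, with the bar's near end at (310,330). Joint 6 is at its limit, so I'll turn back by about 14° and straddle the bar at that slant.

step_arm(
  commands=[
    [0, 1, 0, 0, 0, 0, 0.4],
    [0, 1, 0, 0, 0, 0, 0.4],
    [0, 0.3, 0, 0, 0, 0, 0.4],
  ],
)

```text
time_s: 7.2
eef_pos: [0.4715, 0.162, 0.2311]
eef_rot: [0.056, -0.058, -0.699, 0.711]
wrist_force: [0.0, 0.2, 0.1]
opening: 0.401
```

```bash
python3 - <<'E'
from h import *
o,p,M,a=pose();print(p,a,o["q"].round(3),M.round(3))
t=np.array([.4962-.042*.123,.2318-.042*.992,.058])
print("tool delta units",(M.T@(t-p)/.03).round(2))
E
```

```text
[0.47154995 0.16198914 0.23105805] 170.80372606670488 [ 0.104  0.011  1.792 -0.017  1.338 -2.874] [[-0.987  0.002 -0.16 ]
 [ 0.16  -0.017 -0.987]
 [-0.005 -1.     0.016]]
tool delta units [-0.46  5.75 -1.12]
```

step_arm(
  commands=[
    [-0.16, 0, 0, -0.46, 0, -0.56, 0.4],
    [0, 0, 0, 0, 0.5, -0.56, 0.4],
    [0, 0, 0, 0, 1, 0, 0.4],
    [0, 0, 0, 0, 1, 0, 0.4],
    [0, 0, 0, 0, 0.5, 0, 0.4],
    [0, 0, 0, 0, 0, 0, 0.4],
  ],
)

```text
time_s: 7.8
eef_pos: [0.4888, 0.1927, 0.1382]
eef_rot: [0.056, -0.055, -0.705, 0.705]
wrist_force: [0.7, 0.3, -0.8]
opening: 0.401
```

```bash
python3 - <<'E'
from h import *
o,p,M,a=pose();print(p,a,o["q"].round(3),M.round(3))
t=np.array([.4962-.042*.123,.2318-.042*.992,.058])
print("tool delta units",(M.T@(t-p)/.03).round(2))
im,d=ctrl.camera("scene");cv2.imwrite("pics/sc2.png",cv2.resize(im[130:270,270:410],(600,600),interpolation=2))
im,d=ctrl.camera("top");cv2.imwrite("pics/top2.png",cv2.resize(im[110:240,230:390],(800,600),interpolation=2))
E
```

```text
[0.4888441  0.19268985 0.13818798] 170.99717089645486 [ 1.500e-01  1.770e-01  1.813e+00 -1.000e-03  1.152e+00 -2.834e+00] [[-0.988 -0.001 -0.156]
 [ 0.156 -0.001 -0.988]
 [ 0.001 -1.     0.001]]
tool delta units [-0.09  2.67  0.07]
```

View pics/sc2.png

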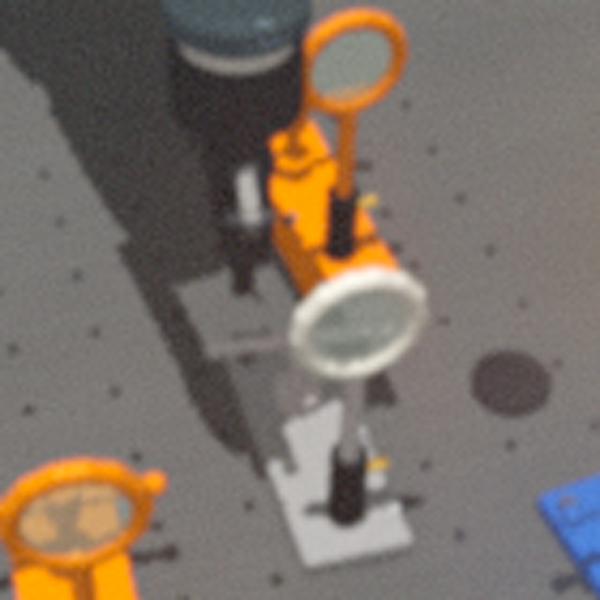

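View pics/top2.png

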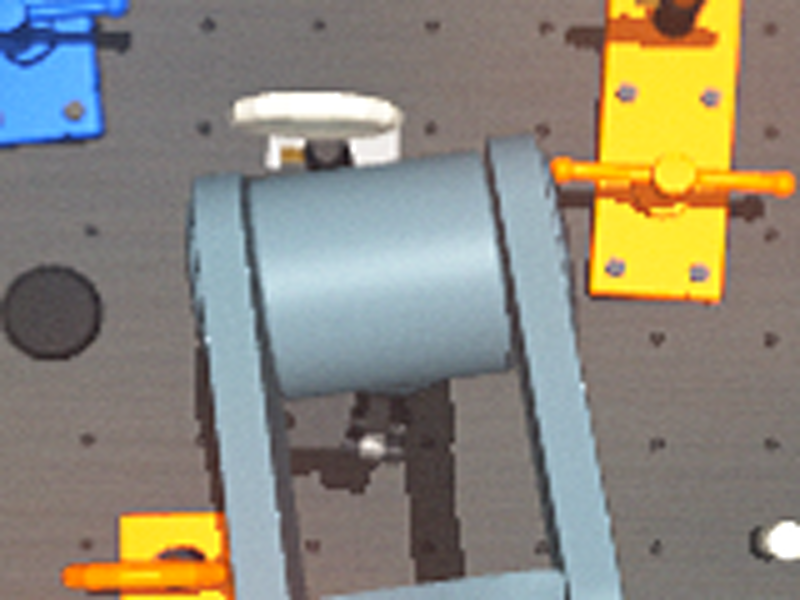

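The gripper at (240,290) hangs over the bar's near end (210–290,345), with both fingers clear. Descending.

step_arm(
  commands=[
    [0, 0, 0, -0.09, 0.7, 0.07, 0.4],
    [0, 0, 0, 0, 0.7, 0, 0.4],
    [0, 0, 0, 0, 0.7, 0, 0.4],
    [0, 0, 0, 0, 0.5, 0, 0.4],
    [0, 0, 0, 0, 0, 0, 0.4],
  ],
)

```text
time_s: 8.4
eef_pos: [0.493, 0.1907, 0.0623]
eef_rot: [0.054, -0.056, -0.705, 0.705]
wrist_force: [-0.1, 1.0, 0.2]
opening: 0.402
```

```bash
cat >> h.py <<'E'
def arc(dirdeg_list, azx_off, r, n0p=None, pre=True):
    """plan rows: list of bar-end azimuths (deg) ; tool az = dir-90+off... returns rows"""
    o,p,M,a=pose();P=p.copy();A=a;rows=[]
    for dd,off in zip(dirdeg_list,azx_off):
        th=np.radians(dd);T=np.array([AX[0]+r*np.cos(th),AX[1]+r*np.sin(th),.058])
        tA=dd+270+off
        turn=-((tA-A+180)%360-180)
        c,s=np.cos(np.radians(A)),np.sin(np.radians(A))
        D=T-P;sx=D@[c,s,0];sz=D@[-s,c,0]*-1;sy=-D[2]
        rows.append([0,turn/6,0,sx/.03,sy/.03,sz/.03]);A=tA;P=T
    return np.array(rows)
E
python3 - <<'E'
from h import *
o,p,M,a=pose();print(p,a,o["q"].round(3),M.round(3),o["wrist_force"])
E
```

```text
[0.49301731 0.19069209 0.0623396 ] 171.02126826191687 [ 1.450e-01  2.980e-01  1.846e+00 -1.000e-03  9.940e-01 -2.839e+00] [[-0.988  0.003 -0.156]
 [ 0.156 -0.001 -0.988]
 [-0.003 -1.     0.   ]] [-0.08167328  1.00665302  0.20406483]
```

```bash
sed -i 's/sz=D@\[-s,c,0\]\*-1/sz=D@[-s,c,0]/' h.py
cat >> h.py <<'E'
def stat():
    o,p,M,a=pose();v=p[:2]-AX
    print("t",o["time_s"],"r",np.hypot(*v).round(4),"dir",np.degrees(np.arctan2(v[1],v[0]))%360,"z",p[2].round(4),"azx",a.round(1),"q6",o["q"][5].round(3),"F",o["wrist_force"].round(1),"tau",o["torque"].round(2),"op",o["opening"].round(3),"ytilt",M[:2,1].round(3))
E
python3 - <<'E'
from h import *
stat()
dd=265.5-6*np.arange(1,11);print(arc(dd,[-4.5]*10,.042).round(3))
E
```

```text
Traceback (most recent call last):
  File "h.py", line 35, in stat
    print("t",o["time_s"],"r",np.hypot(*v).round(4),"dir",np.degrees(np.arctan2(v[1],v[0]))%360,"z",p[2].round(4),"azx",a.round(1),"q6",o["q"][5].round(3),"F",o["wrist_force"].round(1),"tau",o["torque"].round(2),"op",o["opening"].round(3),"ytilt",M[:2,1].round(3))
                                                                                                                                                                                                                         ^^^^^^^^^^^^^^^^^^
AttributeError: 'float' object has no attribute 'round'
```

```bash
sed -i 's/o\["opening"\].round(3)/round(o["opening"],3)/' h.py
python3 - <<'E'
from h import *
stat()
dd=265.5-6*np.arange(1,11);print(arc(dd,[-4.5]*10,.042).round(3))
E
```

```text
t 8.4 r 0.0412 dir 265.5728311413247 z 0.0623 azx 171.0 q6 -2.839 F [-0.1  1.   0.2] tau [-0.02 -0.01  0.04] op 0.402 ytilt [ 0.003 -0.001]
[[ 0.     1.004  0.     0.146  0.145  0.029]
 [ 0.     1.     0.     0.146 -0.     0.004]
 [ 0.     1.     0.     0.146 -0.     0.004]
 [ 0.     1.     0.     0.146 -0.     0.004]
 [ 0.     1.     0.     0.146 -0.     0.004]
 [ 0.     1.     0.     0.146 -0.     0.004]
 [ 0.     1.     0.     0.146 -0.     0.004]
 [ 0.     1.     0.     0.146 -0.     0.004]
 [ 0.     1.     0.     0.146 -0.     0.004]
 [ 0.     1.     0.     0.146 -0.     0.004]]
```

step_arm(
  commands=[
    [0, 0, 0, 0, 0.15, 0.02, 0.28],
    [0, 0, 0, 0, 0, 0, 0.28],
    [0, 0.5, 0, 0.073, 0, 0, 0.28],
    [0, 1, 0, 0.146, 0, 0, 0.28],
    [0, 1, 0, 0.146, 0, 0, 0.28],
    [0, 1, 0, 0.146, 0, 0, 0.28],
  ],
)

```text
time_s: 9.0
eef_pos: [0.4805, 0.1946, 0.0599]
eef_rot: [-0.181, 0.187, 0.683, -0.682]
wrist_force: [2.4, -1.5, -0.8]
opening: 0.281
```

```bash
python3 -c "
from h import *
stat()
im,d=ctrl.camera('scene');cv2.imwrite('pics/sc3.png',cv2.resize(im[150:270,280:400],(600,600),interpolation=2))"
```

```text
t 9.0 r 0.0404 dir 247.1301450123725 z 0.0599 azx 149.8 q6 -2.457 F [ 2.4 -1.5 -0.8] tau [-0.32 -0.38  0.05] op 0.281 ytilt [ 0.009 -0.   ]
```

View pics/sc3.png

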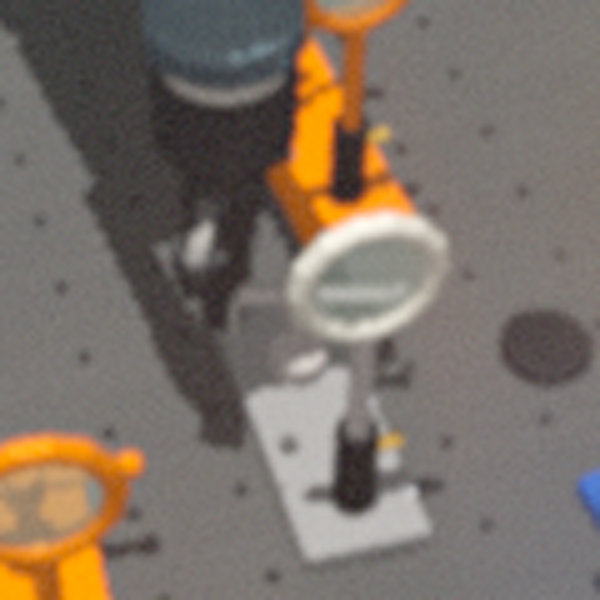

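The wrist force of about 3 N opposes the motion, so the finger is pushing the bar. Continuing round.

step_arm(
  commands=[
    [0, 1, 0, 0.146, 0, 0.01, 0.28],
    [0, 1, 0, 0.146, 0, 0.01, 0.28],
    [0, 1, 0, 0.146, 0, 0.01, 0.28],
    [0, 1, 0, 0.146, 0, 0.01, 0.28],
    [0, 1, 0, 0.146, 0, 0.01, 0.28],
    [0, 1, 0, 0.146, 0, 0.01, 0.28],
    [0, 1, 0, 0.146, 0, 0.01, 0.28],
    [0, 1, 0, 0.146, 0, 0.01, 0.28],
  ],
)

```text
time_s: 9.85
eef_pos: [0.4568, 0.2196, 0.0596]
eef_rot: [-0.443, 0.447, 0.551, -0.548]
wrist_force: [1.5, -3.2, 1.7]
opening: 0.28
```

```bash
python3 -c "
from h import *
stat()"
```

```text
t 9.85 r 0.0413 dir 197.17298977357405 z 0.0596 azx 101.9 q6 -1.563 F [ 1.5 -3.2  1.7] tau [-0.42 -0.19  0.06] op 0.28 ytilt [ 0.007 -0.001]
```

step_arm(
  commands=[
    [0, 1, 0, 0.146, 0, 0.01, 0.28],
    [0, 1, 0, 0.146, 0, 0.01, 0.28],
    [0, 1, 0, 0.146, 0, 0.01, 0.28],
    [0, 1, 0, 0.146, 0, 0.01, 0.28],
    [0, 1, 0, 0.146, 0, 0.01, 0.28],
    [0, 1, 0, 0.146, 0, 0.01, 0.28],
    [0, 1, 0, 0.146, 0, 0.01, 0.28],
    [0, 1, 0, 0.146, 0, 0.01, 0.28],
    [0, 1, 0, 0.146, 0, 0.01, 0.28],
    [0, 1, 0, 0.146, 0, 0.01, 0.28],
  ],
)

```text
time_s: 10.85
eef_pos: [0.4644, 0.2607, 0.0593]
eef_rot: [-0.659, 0.661, 0.255, -0.251]
wrist_force: [-0.8, -3.0, 1.2]
opening: 0.274
```

```bash
python3 -c "
from h import *
stat()"
```

```text
t 10.85 r 0.043 dir 137.7206321029462 z 0.0593 azx 41.9 q6 -0.44 F [-0.8 -3.   1.2] tau [-0.52  0.02  0.01] op 0.274 ytilt [ 0.006 -0.001]
```

step_arm(
  commands=[
    [0, 1, 0, 0.146, 0, 0, 0.28],
    [0, 1, 0, 0.146, 0, 0, 0.28],
    [0, 1, 0, 0.146, 0, 0, 0.28],
    [0, 1, 0, 0.146, 0, 0, 0.28],
    [0, 1, 0, 0.146, 0, 0, 0.28],
    [0, 1, 0, 0.146, 0, 0, 0.28],
    [0, 1, 0, 0.146, 0, 0, 0.28],
    [0, 1, 0, 0.146, 0, 0, 0.28],
    [0, 1, 0, 0.146, 0, 0, 0.28],
    [0, 1, 0, 0.146, 0, 0, 0.28],
  ],
)

```text
time_s: 11.85
eef_pos: [0.5035, 0.2723, 0.059]
eef_rot: [0.699, -0.698, 0.11, -0.112]
wrist_force: [-3.7, 1.3, 0.5]
opening: 0.283
```

```bash
python3 -c "
from h import *
stat()
im,d=ctrl.camera('scene');cv2.imwrite('pics/sc4.png',cv2.resize(im[150:270,280:400],(600,600),interpolation=2))"
```

```text
t 11.85 r 0.0412 dir 79.71604565022243 z 0.059 azx -18.1 q6 0.605 F [-3.7  1.3  0.5] tau [0.31 0.44 0.05] op 0.283 ytilt [0.004 0.   ]
```

View pics/sc4.png

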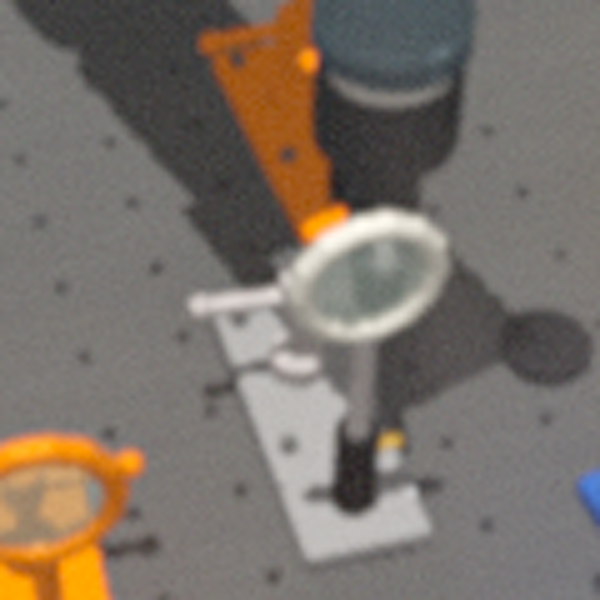

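The bar's free end is at (200,303) in this crop, full-frame (320,211), where the first end started. So the half turn is done, at about 3.2 rad. I'll push two more rows, then lift and go back for the other end.

step_arm(
  commands=[
    [0, 1, 0, 0.146, 0, 0, 0.28],
    [0, 1, 0, 0.146, 0, 0, 0.28],
    [0, 0, 0, 0, 0, 0, 0.28],
    [0, 0, 0, -0.1, 0, 0, 0.35],
    [0, 0, 0, 0, -0.5, 0, 0.4],
    [0, 0, 0, 0, -1, 0, 0.4],
    [0, 0, 0, 0, -1, 0, 0.4],
    [0, 0, 0, 0, -0.5, 0, 0.4],
  ],
)

```text
time_s: 12.7
eef_pos: [0.5109, 0.2708, 0.1527]
eef_rot: [0.685, -0.682, 0.179, -0.185]
wrist_force: [0.4, -0.4, 0.1]
opening: 0.398
```

step_arm(
  commands=[
    [0, -1, 0, 0, 0, 0, 0.4],
    [0, -1, 0, 0, 0, 0, 0.4],
    [0, -1, 0, 0, 0, 0, 0.4],
    [0, -1, 0, 0, 0, 0, 0.4],
    [0, -1, 0, 0, 0, 0, 0.4],
    [0, -1, 0, 0, 0, 0, 0.4],
    [0, -1, 0, 0, 0, 0, 0.4],
    [0, -1, 0, 0, 0, 0, 0.4],
    [0, -1, 0, 0, 0, 0, 0.4],
    [0, -1, 0, 0, 0, 0, 0.4],
  ],
)

```text
time_s: 13.7
eef_pos: [0.509, 0.2702, 0.1487]
eef_rot: [-0.682, 0.683, 0.187, -0.184]
wrist_force: [-1.0, -0.8, -0.5]
opening: 0.399
```

```bash
python3 -c "
from h import *
stat()
o,p,M,a=pose();print(p)
im,d=ctrl.camera('scene');cv2.imwrite('pics/sc5.png',cv2.resize(im[150:270,280:400],(600,600),interpolation=2))"
```

```text
t 13.7 r 0.0404 dir 71.54123276278986 z 0.1487 azx 30.4 q6 -0.247 F [-1.  -0.8 -0.5] tau [-0.01 -0.02  0.01] op 0.399 ytilt [ 0.005 -0.   ]
[0.50900338 0.270157   0.14874619]
```

View pics/sc5.png

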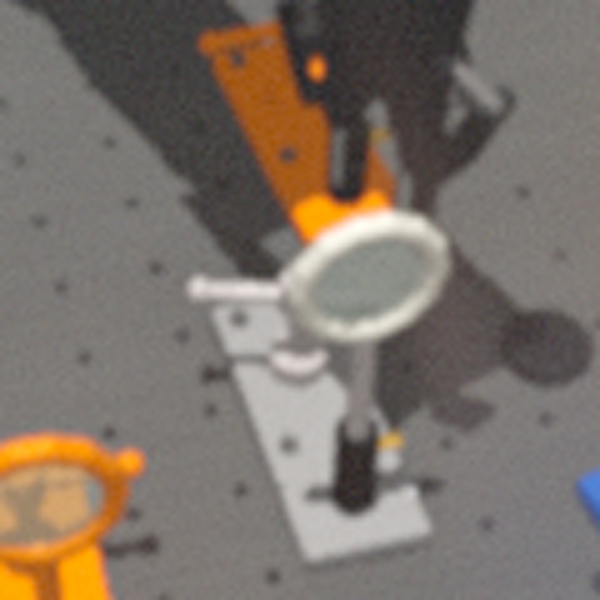

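```bash
python3 -c "
from h import *
w=world('scene',320,207.8,.075);v=w[:2]-AX;print(w,np.hypot(*v),np.degrees(np.arctan2(v[1],v[0]))%360)
w=world('scene',320,210.6,.075);v=w[:2]-AX;print(w,np.hypot(*v),np.degrees(np.arctan2(v[1],v[0]))%360)"
```

```text
[0.48061515 0.18016558 0.075     ] 0.053935151712838275 253.20457709197774
[0.49083292 0.17727399 0.075     ] 0.054789516492024445 264.37839643847593
```

step_arm(
  commands=[
    [0, -1, 0, 0, 0, 0, 0.4],
    [0, -1, 0, 0, 0, 0, 0.4],
    [0, -1, 0, 0, 0, 0, 0.4],
    [0, -1, 0, 0, 0, 0, 0.4],
    [0, -1, 0, 0, 0, 0, 0.4],
    [0, -1, 0, 0, 0, 0, 0.4],
    [0, -1, 0, 0, 0, 0, 0.4],
    [0, -1, 0, 0, 0, 0, 0.4],
    [0, -1, 0, 0, 0, 0, 0.4],
    [0, -1, 0, 0, 0, 0, 0.4],
  ],
)

```text
time_s: 14.75
eef_pos: [0.509, 0.2702, 0.1487]
eef_rot: [-0.498, 0.5, 0.502, -0.5]
wrist_force: [-0.0, -0.3, -0.6]
opening: 0.4
```

step_arm(
  commands=[
    [0, -1, 0, 0, 0, 0, 0.4],
    [0, -1, 0, 0, 0, 0, 0.4],
    [0, -1, 0, 0, 0, 0, 0.4],
    [0, -1, 0, 0, 0, 0, 0.4],
    [0, -1, 0, 0, 0, 0, 0.4],
    [0, -1, 0, 0, 0, 0, 0.4],
    [0, -1, 0, 0, 0, 0, 0.4],
    [0, -1, 0, 0, 0, 0, 0.4],
    [0, -1, 0, 0, 0, 0, 0.4],
    [0, -1, 0, 0, 0, 0, 0.4],
  ],
)

```text
time_s: 15.75
eef_pos: [0.509, 0.2701, 0.1487]
eef_rot: [-0.18, 0.183, 0.684, -0.683]
wrist_force: [-0.4, 0.0, -0.2]
opening: 0.398
```

```bash
python3 -c "
from h import *
stat()
o,p,M,a=pose()
th=np.radians(255);t=np.r_[AX+.042*np.array([np.cos(th),np.sin(th)]),p[2]]
print((M.T@(t-p)/.03).round(2))"
```

```text
t 15.75 r 0.0404 dir 71.49046897097315 z 0.1487 azx 150.2 q6 -2.339 F [-0.4  0.  -0.2] tau [-0.04  0.03 -0.03] op 0.398 ytilt [ 0.005 -0.   ]
[-0.62 -0.    2.68]
```

step_arm(
  commands=[
    [0, 0, 0, -0.25, 0, 0.9, 0.4],
    [0, 0, 0, -0.25, 0, 0.9, 0.4],
    [0, 0, 0, -0.05, 0, 0.88, 0.4],
    [0, -1, 0, 0, 0, 0, 0.4],
    [0, 0, 0, 0, 0, 0, 0.4],
  ],
)

```text
time_s: 16.25
eef_pos: [0.4832, 0.1917, 0.1487]
eef_rot: [-0.145, 0.149, 0.692, -0.691]
wrist_force: [-0.0, -0.3, 0.7]
opening: 0.397
```

```bash
python3 -c "
from h import *
stat()
o,p,M,a=pose()
th=np.radians(252);t=np.r_[AX+.042*np.array([np.cos(th),np.sin(th)]),.056]
print((M.T@(t-p)/.03).round(2))
im,d=ctrl.camera('scene');cv2.imwrite('pics/sc6.png',cv2.resize(im[150:270,280:400],(600,600),interpolation=2))"
```

```text
t 16.25 r 0.0421 dir 252.02800385369986 z 0.1487 azx 156.0 q6 -2.572 F [-0.  -0.3  0.7] tau [-0.02  0.03  0.01] op 0.397 ytilt [ 0.005 -0.   ]
[0.02 3.09 0.  ]
```

View pics/sc6.png

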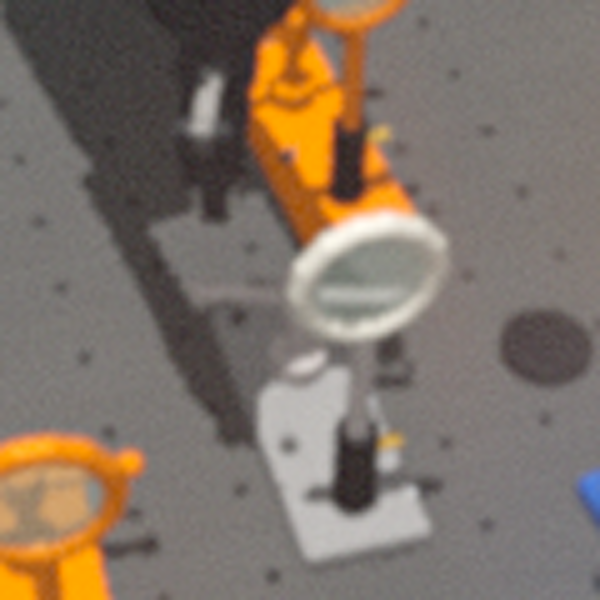

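The tips at (212,215) hang directly above the bar end (195–280,290). Descending, then starting the second half turn.

step_arm(
  commands=[
    [0, 0, 0, 0, 0.8, 0, 0.4],
    [0, 0, 0, 0, 0.8, 0, 0.4],
    [0, 0, 0, 0, 0.8, 0, 0.4],
    [0, 0, 0, 0, 0.6, 0, 0.4],
    [0, 0, 0, 0, 0, 0, 0.28],
    [0, 0, 0, 0, 0, 0, 0.28],
    [0, 0.5, 0, 0.073, 0, 0, 0.28],
    [0, 1, 0, 0.146, 0, 0, 0.28],
    [0, 1, 0, 0.146, 0, 0, 0.28],
    [0, 1, 0, 0.146, 0, 0, 0.28],
  ],
)

```text
time_s: 17.3
eef_pos: [0.4727, 0.2004, 0.0603]
eef_rot: [-0.269, 0.275, 0.654, -0.652]
wrist_force: [2.7, -2.5, 0.4]
opening: 0.278
```

```bash
python3 -c "
from h import *
stat()"
```

```text
t 17.3 r 0.0392 dir 233.24192349189747 z 0.0603 azx 134.8 q6 -2.18 F [ 2.7 -2.5  0.4] tau [-0.25 -0.33  0.03] op 0.278 ytilt [ 0.009 -0.   ]
```

step_arm(
  commands=[
    [0, 1, 0, 0.146, 0, 0.02, 0.28],
    [0, 1, 0, 0.146, 0, 0.02, 0.28],
    [0, 1, 0, 0.146, 0, 0.02, 0.28],
    [0, 1, 0, 0.146, 0, 0.02, 0.28],
    [0, 1, 0, 0.146, 0, 0.02, 0.28],
    [0, 1, 0, 0.146, 0, 0.02, 0.28],
    [0, 1, 0, 0.146, 0, 0.02, 0.28],
    [0, 1, 0, 0.146, 0, 0.02, 0.28],
    [0, 1, 0, 0.146, 0, 0.02, 0.28],
    [0, 1, 0, 0.146, 0, 0.02, 0.28],
  ],
)

```text
time_s: 18.3
eef_pos: [0.4547, 0.2386, 0.0604]
eef_rot: [-0.56, 0.564, 0.432, -0.427]
wrist_force: [2.5, -2.7, -0.2]
opening: 0.283
```

```bash
python3 -c "
from h import *
stat()"
```

```text
t 18.3 r 0.0421 dir 170.647455251146 z 0.0604 azx 74.8 q6 -1.05 F [ 2.5 -2.7 -0.2] tau [-0.47 -0.31  0.04] op 0.283 ytilt [ 0.01 -0.  ]
```

step_arm(
  commands=[
    [0, 1, 0, 0.146, 0, 0, 0.28],
    [0, 1, 0, 0.146, 0, 0, 0.28],
    [0, 1, 0, 0.146, 0, 0, 0.28],
    [0, 1, 0, 0.146, 0, 0, 0.28],
    [0, 1, 0, 0.146, 0, 0, 0.28],
    [0, 1, 0, 0.146, 0, 0, 0.28],
    [0, 1, 0, 0.146, 0, 0, 0.28],
    [0, 1, 0, 0.146, 0, 0, 0.28],
    [0, 1, 0, 0.146, 0, 0, 0.28],
    [0, 1, 0, 0.146, 0, 0, 0.28],
  ],
)

```text
time_s: 19.3
eef_pos: [0.4804, 0.2699, 0.0597]
eef_rot: [-0.701, 0.701, 0.093, -0.089]
wrist_force: [-3.8, -0.3, 1.9]
opening: 0.278
```

```bash
python3 -c "
from h import *
stat()"
```

```text
t 19.3 r 0.0413 dir 112.48701403825804 z 0.0597 azx 14.8 q6 0.041 F [-3.8 -0.3  1.9] tau [-0.08  0.5  -0.01] op 0.278 ytilt [0.005 0.   ]
```

step_arm(
  commands=[
    [0, 1, 0, 0.146, 0, 0, 0.28],
    [0, 1, 0, 0.146, 0, 0, 0.28],
    [0, 1, 0, 0.146, 0, 0, 0.28],
    [0, 0.5, 0, 0.073, 0, 0, 0.28],
  ],
)

```text
time_s: 19.7
eef_pos: [0.4957, 0.272, 0.0597]
eef_rot: [0.706, -0.706, 0.036, -0.04]
wrist_force: [-2.0, 0.5, -0.4]
opening: 0.28
```

step_arm(
  commands=[
    [0, 0, 0, 0.04, 0, 0, 0.28],
    [0, 0, 0, 0.04, 0, 0, 0.28],
  ],
)

```text
time_s: 19.9
eef_pos: [0.498, 0.2714, 0.0593]
eef_rot: [0.706, -0.706, 0.034, -0.038]
wrist_force: [-2.8, 0.4, 0.7]
opening: 0.281
```

step_arm(
  commands=[
    [0, 0, 0, 0.04, 0, 0, 0.28],
    [0, 0, 0, 0.04, 0, 0, 0.28],
  ],
)

```text
time_s: 20.1
eef_pos: [0.5003, 0.2709, 0.0587]
eef_rot: [0.706, -0.706, 0.035, -0.038]
wrist_force: [-2.7, 1.0, 1.2]
opening: 0.279
```

```bash
python3 -c "
from h import *
stat()"
```

```text
t 20.1 r 0.0393 dir 84.0653583180785 z 0.0587 azx -5.9 q6 0.393 F [-2.7  1.   1.2] tau [-0.01  0.38  0.03] op 0.279 ytilt [ 0.005 -0.   ]
```

Still only friction force, so I'll keep going in small steps until the force shows the stop.

step_arm(
  commands=[
    [0, 0, 0, 0.05, 0, 0, 0.28],
  ],
)

```text
time_s: 20.2
eef_pos: [0.5017, 0.2708, 0.0585]
eef_rot: [0.706, -0.706, 0.035, -0.038]
wrist_force: [-2.3, 0.9, 1.7]
opening: 0.28
```

step_arm(
  commands=[
    [0, 0, 0, 0.05, 0, 0, 0.28],
  ],
)

```text
time_s: 20.3
eef_pos: [0.5027, 0.2707, 0.0584]
eef_rot: [0.706, -0.706, 0.035, -0.038]
wrist_force: [-7.8, 1.9, 4.1]
opening: 0.281
```

step_arm(
  commands=[
    [0, 0, 0, 0.05, 0, 0, 0.28],
  ],
)

```text
time_s: 20.4
eef_pos: [0.5029, 0.2707, 0.0581]
eef_rot: [-0.706, 0.706, -0.036, 0.037]
wrist_force: [-12.0, 2.3, 8.7]
opening: 0.287
```

```bash
python3 -c "
from h import *
stat()
im,d=ctrl.camera('scene');cv2.imwrite('pics/sc7.png',cv2.resize(im[150:270,280:400],(600,600),interpolation=2))"
```

```text
t 20.4 r 0.0395 dir 80.21586955815297 z 0.0581 azx -5.9 q6 0.39 F [-12.    2.3   8.7] tau [0.44 1.96 0.02] op 0.287 ytilt [ 0.001 -0.   ]
```

View pics/sc7.png

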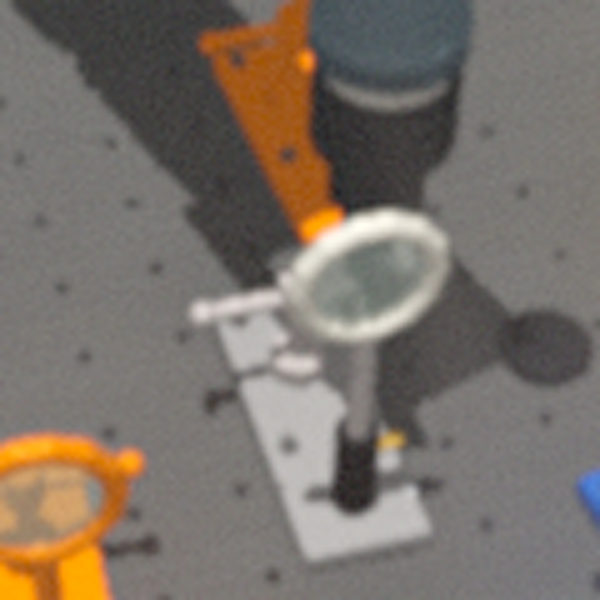

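The force jumped from about 3 N to 12 N, so the screw is on its stop. The free end is at (203,312) in the crop, square to the foot. I'll let go and lift.

step_arm(
  commands=[
    [0, 0, 0, -0.15, 0, 0, 0.34],
    [0, 0, 0, 0, 0, 0, 0.4],
    [0, 0, 0, 0, -0.5, 0, 0.4],
    [0, 0, 0, 0, -1, 0, 0.4],
    [0, 0, 0, 0, -1, 0, 0.4],
    [0, 0, 0, 0, -1, 0, 0.4],
    [0, 0, 0, 0, -1, 0, 0.4],
    [0, 0, 0, 0, -1, 0, 0.4],
    [0, 0, 0, 0, 0, 0, 0.4],
  ],
)

```text
time_s: 21.35
eef_pos: [0.5027, 0.2718, 0.2301]
eef_rot: [0.707, -0.705, 0.031, -0.042]
wrist_force: [-0.0, 1.0, 0.1]
opening: 0.399
```

step_arm(
  commands=[
    [0, 0, 0, -0.5, 0, -0.9, 0.4],
    [0, 0, 0, -0.3, 0, -1, 0.4],
    [0, 0, 0, -0.3, 0, -1, 0.4],
    [0, 0, 0, -0.3, 0, -1, 0.4],
    [0, 0, 0, -0.3, 0, -1, 0.4],
    [0, 0, 0, -0.3, 0, -1, 0.4],
    [0, 0, 0, -0.3, 0, -1, 0.4],
    [0, 0, 0, 0, 0, 0, 0.4],
    [0, 0, 0, 0, 0, 0, 0.4],
  ],
)

```text
time_s: 22.25
eef_pos: [0.4095, 0.0717, 0.2235]
eef_rot: [0.706, -0.706, 0.035, -0.04]
wrist_force: [0.9, -0.0, -0.0]
opening: 0.399
```

```bash
python3 -c "
from h import *
stat()
im,d=ctrl.camera('scene');im2,d2=ctrl.camera('top')
print(ctrl.get_obs()['eef_pos'])
for px in [(320.6,212.4)]:
  v=world('scene',*px,.075)[:2]-AX;print(np.degrees(np.arctan2(v[1],v[0]))%360)
for n in('scene','top'):
  c=ctrl.get_calibration(n)
  for b in ctrl.boxes_of('target_bar_end',n):print(n,b['p'],c['R'].T@(np.array(b['point'])-c['t']))
cv2.imwrite('pics/fin.png',np.hstack([cv2.resize(im[150:310,150:400],(400,256)),cv2.resize(im2[100:220,250:500],(400,256))]))
cv2.imwrite('pics/fin2.png',im2)"
```

```text
t 22.25 r 0.1821 dir 241.5718386949606 z 0.2235 azx -6.1 q6 -0.008 F [ 0.9 -0.  -0. ] tau [-0.02 -0.07 -0.02] op 0.399 ytilt [ 0.006 -0.   ]
[0.40965889 0.07254468 0.22329021]
271.6570824731999
scene 0.59 [ 0.54875186 -0.19734969  0.07835535]
top 0.8 [ 0.5406853  -0.20034289  0.08048575]
```

View pics/fin.png

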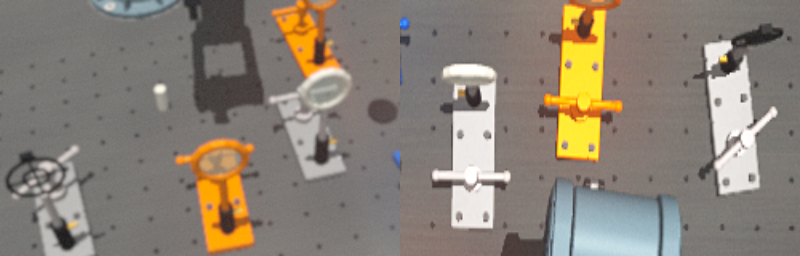

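View pics/fin2.png

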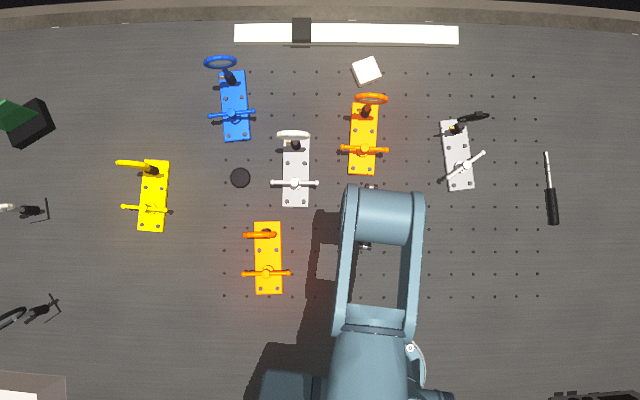

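The top view shows the lens bar square to its foot, hub at (295,183). The crosshair handle is unchanged at (465,165), and the gripper stands clear. Handing in.

```bash
python3 -c "
from h import *
print(ctrl.hand_in())"
```

```text
the job is handed in; nothing more can be done
None
```

I turned the lens carrier's T-handle clockwise to its stop in two half turns on the side away from the lens, first by one bar end and then by the other. I then let go, moved the gripper clear, and handed in at about 22 s.

- **Tight:** the push force stayed around 3–5 N while turning and rose to 12 N in x at the end, where the arm stopped advancing. The last top picture shows the bar square to its foot. The scene picture taken at the stop puts the bar end at about 272° from the axis (270° is square), within measuring error.
- **Other handle:** the crosshair carrier's bar end reads within about 5 mm of its first reading in both views, which is about the network's accuracy, and it looks unchanged in the picture.
- **Clear of everything:** the wrist force was back to about 1 N or less after I let go.
- **What went wrong:** joint 6 ran up to just inside its range limit (-3.117 of -3.12) during the first approach. I turned the tool back and gripped the bar at a slight slant instead; nothing was touched.

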